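# Find the heavy side of a bowl blank on the lathe and hold it down

### The arm

A 6-joint arm with a two-finger parallel gripper is mounted at the origin on a cart in front of the work surface, level with it; the furniture and walls round the work are solid. World frame = base frame: x ahead of the robot, y to its left, z up, the work surface at z = 0. Lengths are in mm, angles in degrees, forces in N, time in s.
With the tool pointing down it reaches from about 350 to 850 mm from the base axis. Payload 8.1 kg.
Tool frame: the origin (TCP) lies between the finger pads; the fingertips stand r.nose_length ahead of it and the grasp point (between the pads) lies 3 mm ahead of it (r.nose_length is the distance from the TCP to the fingertips, in mm); x points along the fingers, y is the direction in which the jaws open and shut, and the axes are right-handed (so a half turn about x gives the same grasp; the last joint's range is limited). The gripper opens to 85 mm and grips with 20 to 120 N. Pads are 22 mm wide; open, the fingers measure 114 mm over their backs; the gripper's body (76 mm by 85 mm) begins 54 mm behind the grasp point. The pads swing forward as they close: fully open they stand 13 mm farther back than shut.
Start: joints at [-72.216, 7.471, 85.268, -0, 87.261, -4.893], TCP at [231.348, -553.61, 253.292] pointing down, gripper open.
Joint ranges: [-169.43, 169.43], [-51.17, 129.36], [1.28, 143.12], [-76.62, 256.62], [0, 156.53], [-152.29, 152.29]. Speed limits (degrees/s): [136.94, 136.94, 159.86, 180, 180, 180].

### API

Orientations are given as [roll, pitch, yaw] about the fixed x, y, z axes, in that order (R = Rz(yaw) Ry(pitch) Rx(roll)).
In Python, from bench import sense, optics, order, r gives the robot as it stands.
- The arm moves only by the tool carry_out, never from a script. Its argument "commands" is one flat list of numbers, 7 for each row, row after row: the shift along the tool's x, y, z in m, then the turn, a rotation vector about the tool's x, y, z in degrees, then the closure, from -1 (fully open) to 1 (shut), so that 0 is half open. A call has 1 to 12 rows; each row is the pose to reach, as a shift and turn from the pose measured when the call began, along the tool's axes at that moment; what a row does not reach only later rows make up. A row lasts 1/8 s, in which the tool goes at most 62.5 mm and 10.7 degrees, less where a joint would pass 70% of its speed; a pose out of reach is approached as far as the arm can. A call with a gripper value outside its range is refused whole. The fingers move at their own pace and stop on an object; "grip_force" is the grip in N (left out, the last holds). Time passes only in rows, so rows that repeat a pose let the fingers close. It gives the time, the measured TCP pose, the force and the opening at its end, in the units of the state.
- sense(): the state, without advancing time (a new reading comes with each control period).
- optics.snapshot(name): name is "scene" or "side" or "wrist"; returns (picture, depth): 480x640x3 uint8, red, green, blue; 480x640 float32, mm along the optical axis (not along the pixel's ray), 0 where there is no reading.
- optics.calibration(name): a dict with "mtx" (3x3 intrinsics, pixels), "k1" (the pictures are not rectified: a ray, as slopes to the right and down, at radius r is drawn at 1 + k1 r^2 times it, then the intrinsics apply), "extrinsics" (4x4, takes a point from camera to world coordinates). Camera axes: x right, y up, looking along -z (the intrinsics and any distortion apply to the point x, -y, -z); pixel columns grow to the right and rows downward; lengths in mm; the calibration is good to about 2 mm. A picture is of the moment at which its call begins: read the wrist's pose just before it. calibration takes no time and is no camera call; for the wrist camera it gives the pose at the moment of the call.
- order.hand_in(): hands the job in, once; it reports no verdict.
The state is a dict: "time": time; "joint_pos": joint angles; "qd": joint speeds; "joint_efforts": joint torques, N m; "tool_pos": TCP position; "tcp_rot": TCP orientation; "ft_force": force on the tool from outside, world axes, zero at the start; "wrist_torque": the same for the moment, N m; "finger_gap": finger opening in mm.
Only numpy, scipy, OpenCV 4.12 (cv2) and the standard library are available. Lean on these libraries where they do the work, as an engineer would, in place of code of your own. Each camera call takes 0.05 s, during which the arm holds its last target. There are 200 camera calls.

### The job

Before this bowl blank is turned, its heavy side has to be found: take the lathe's handwheel by its crank handle, turn the spindle by hand through one full turn, either way, and feel on which side the blank pulls down. Then bring the heavy side straight down and finish still gripping the handle, holding the spindle still there so that I can pencil the spot on the rim. Leave the pencil, the brush and the tin of screws where they lie.

Things in the scene. Friction and masses are not known exactly. Their poses are not given: they have to be found in the camera images.
- lathe: Small green bench lathe, fixed to the bench. Origin: on the bench under the front face of its handwheel; x runs along the spindle away from the robot (within 0.25 rad of world x), z up. Casting up to 106 mm wide and 196 mm high, from x = 15 mm to 237 mm. The bench and the air in front of the handwheel (x below 0) are free but for the brush and the pencil lying flat there.
- crank_centre (a point): Point on the level spindle axis, 150 mm above the bench and 60 mm in front of the handwheel: centre of the circle of 50 mm radius on which the handle's origin runs. Axes as the lathe's. The aluminium handwheel, radius 63 mm and 16 mm thick, faces the robot.
- spindle_end (a point): Point on the spindle axis in the handwheel's front face, axes as the lathe's. Behind it, at x = 175 to 227 mm, the wooden blank (radius 78 mm) turns with the wheel. A dense knot hidden in it makes one side heavy; which side differs each time and cannot be seen. Level with the axis it pulls 0.18 to 0.23 N m, upright none: a sine over one turn. It starts over 0.6 rad from straight down.
- handle: Black crank handle: round, 24 mm thick, 85 mm long, parallel to the spindle, sticking out of the wheel's front towards the robot, 50 mm from the spindle axis. Origin: on its axis, 60 mm in front of the wheel's face, 28 mm from the free end: pinch it there from above, fingers closing across it. It revolves freely on its own pin, so the hand need not turn as it follows the circle.
- spindle (a joint): Turn of wheel, handle and blank together, rad, no end stops, positive clockwise as the robot sees the wheel. At 0 the handle is at the top, at pi/2 at the right (-y). Starts within 0.5 of 0. Belt and seals drag with a steady 0.27 N m (5.4 N at the handle) against any turning, so the spindle stays where it is left; it has next to no other resistance.
- pencil_2: Dark green pencil, 177 x 12 x 8 mm, lying on the bench to the right of the handwheel; origin at its middle, underside. To be left alone.
- dust_brush: Flat dusting brush with a wooden handle, 160 x 44 x 14 mm, lying on the bench in front and to the left of the lathe; origin at its middle, underside. To be left alone.
- screw_tin: Round grey tin of screws, 67 mm across, 32 mm high, standing on the bench to the left; origin at its middle, underside. To be left alone.

How it is judged:
By the outcome, as a careful person would: the job done as asked, in the order asked, and still so for the second after the job is handed in, while the arm keeps its last pose, push and grip.
It also fails if it takes over 51 s, if anything falls off the work surface, if the arm or the gripper's body presses on something with over 40 N, if the wrist force passes 120 N, or if a joint passes its speed limit or range.

## Working session

There is one attempt and no reset: what is moved stays moved. The work goes in short steps, Python scripts to look and compute and a tool call to move; the robot and the scene stay as the last step left them, time stands still between calls to the robot, and variables do not carry over. Pictures are saved under pics/ and viewed, about 8 in all and at most 12, crops included, and the job is handed in when it is done.

Besides the shell and the picture viewer there is one more tool, called after "Request:" as name(argument=value, ...) on one line, values as JSON. carry_out: Moves the arm, as the interface text tells. Its arguments: {"type":"object","properties":{"commands":{"type":"array","items":{"type":"number"}},"grip_force":{"type":"number"}},"required":["commands"]}

```bash
mkdir -p pics
cat > h.py <<'E'
import numpy as np, cv2
from bench import sense, optics, order, r
def snap(n,f=None):
    c=optics.calibration(n); p,d=optics.snapshot(n)
    if f: cv2.imwrite(f,p[:,:,::-1])
    return p,d,c
def pts(d,c):
    M=c['mtx'];v,u=np.indices(d.shape)
    k=np.array([[0.]]); K=np.array(M,float)
    uv=np.stack([u,v],-1).reshape(-1,1,2).astype(float)
    s=cv2.undistortPoints(uv,K,np.array([c['k1'],0,0,0.])).reshape(*d.shape,2)
    P=np.stack([s[...,0]*d,-s[...,1]*d,-d,np.ones_like(d)],-1)
    return (P@np.array(c['extrinsics']).T)[...,:3]
E
python3 - <<'E'
from h import *
s=sense(); print(s, r.nose_length)
a=snap('scene');b=snap('side')
cv2.imwrite('pics/1.png',np.hstack([cv2.resize(x[0][:,:,::-1],(400,300)) for x in (a,b)]))
cv2.imwrite('pics/scene.png',a[0][:,:,::-1])
for n,x in zip('ab',(a,b)):
    P=pts(x[1],x[2]); np.savez('pics/'+n,p=x[0],P=P,d=x[1]); print(np.array(x[2]['extrinsics']).round(2).tolist())
E
```

```text
{'time': 0.0, 'joint_pos': array([-7.22142974e+01,  7.51586375e+00,  8.53295282e+01,  1.65093355e-03,
        8.72595158e+01, -4.89341466e+00]), 'qd': array([-0.08392805,  0.02262039,  0.03727526, -0.02350915, -0.12647683,
        0.09621801]), 'joint_efforts': array([-2.38978319e-03, -5.69384122e+01, -5.00565612e+01, -6.96910447e-04,
        1.43995770e-02, -5.93143727e-05]), 'tool_pos': array([ 231.21548229, -553.12018354,  252.23410971]), 'tcp_rot': array([-95.79389306,  89.89507927, 106.88514374]), 'ft_force': array([-0.8785646 , -0.10260567,  0.05429834]), 'wrist_torque': array([-0.02504888, -0.06520279, -0.00574831]), 'finger_gap': 85.38398555942953} 22.0
[[0.43, 0.43, -0.79, -200.01], [-0.9, 0.19, -0.39, -549.71], [-0.01, 0.88, 0.47, 543.59], [0.0, 0.0, 0.0, 1.0]]
[[0.88, 0.22, -0.42, 88.26], [-0.47, 0.38, -0.8, -973.62], [-0.02, 0.9, 0.44, 565.3], [0.0, 0.0, 0.0, 1.0]]
```

View pics/1.png

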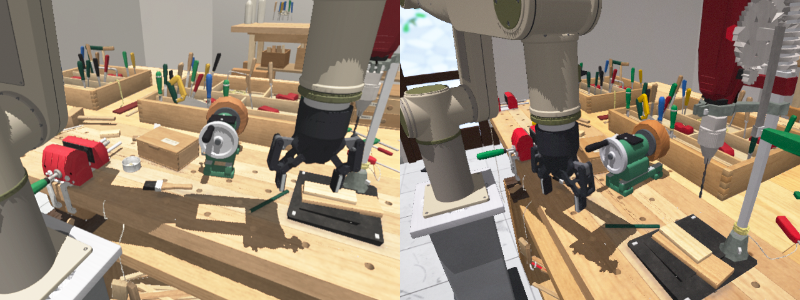

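View pics/scene.png

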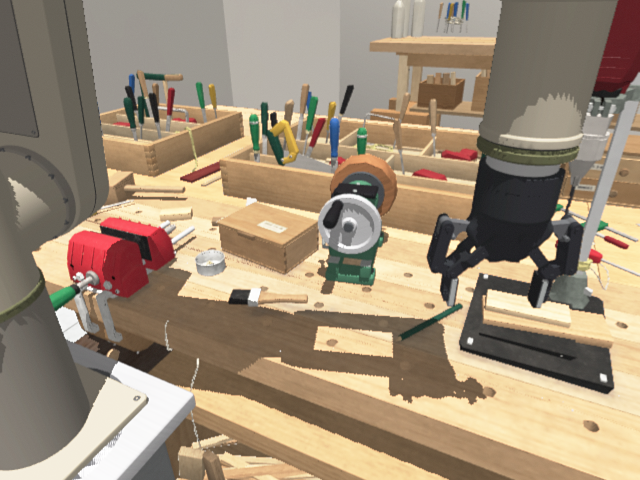

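The scene view shows the wheel at about (350,222) and the black handle at about (333,212). The pencil is at (430,322), the brush at (268,298) and the tin at (210,262). Next I measure the wheel and handle from depth.

Run:
```python
from h import *
import cv2
W=[];H=[]
for n,box in (('a',(310,395,185,265)),('b',(330,430,190,300))):
    z=np.load(f'pics/{n}.npz'); p=z['p'].astype(int);P=z['P'];d=z['d']
    if n=='b': box=(310,420,200,300)
    m=np.zeros(d.shape,bool); m[box[2]:box[3],box[0]:box[1]]=1; m&=d>0
    mx=p.max(-1);mn=p.min(-1)
    g=m&(mx-mn<25)&(mx>110)&(P[...,2]>70)&(P[...,2]<230); k=m&(mx<60)&(mx-mn<15)&(P[...,2]>60)
    for nm,q in (('grey',g),('black',k)):
        X=P[q]; print(n,nm,len(X)); 
        if len(X): print(np.percentile(X,[2,25,50,75,98],axis=0).round(0).tolist())
    W.append(P[g]);H.append(P[k])
for X in W:
    med=np.median(X,0); X=X[np.linalg.norm(X-med,axis=1)<90]
    # vertical plane fit: x cos+y sin=c, robust
    best=None
    for t in np.radians(np.arange(-16,16.1,.5)):
        s=X@[np.cos(t),np.sin(t),0]
        h,e=np.histogram(s,bins=np.arange(s.min(),s.max()+4,3)); i=h.argmax()
        if best is None or h[i]>best[0]: best=(h[i],t,e[i]+1.5)
    _,t,c=best; q=np.abs(X@[np.cos(t),np.sin(t),0]-c)<5; Y=X[q]; l=Y@[-np.sin(t),np.cos(t),0]
    A=np.percentile(l,[1,99]);B=np.percentile(Y[:,2],[1,99]); 
    print('plane yaw',np.degrees(t),c,'n',q.sum(),len(X),'lat',A,A.mean(),'z',B)
    m=A.mean(); print('centre',[c*np.cos(t)-m*np.sin(t),c*np.sin(t)+m*np.cos(t)])
```

```text
a grey 2594
[[497.0, -331.0, 95.0], [509.0, -303.0, 123.0], [515.0, -282.0, 153.0], [520.0, -257.0, 182.0], [567.0, -218.0, 212.0]]
a black 701
[[418.0, -299.0, 188.0], [446.0, -278.0, 196.0], [569.0, -268.0, 197.0], [590.0, -254.0, 204.0], [616.0, -219.0, 209.0]]
b grey 1605
[[498.0, -333.0, 95.0], [510.0, -310.0, 126.0], [516.0, -287.0, 156.0], [520.0, -260.0, 180.0], [574.0, -221.0, 210.0]]
b black 703
[[445.0, -301.0, 109.0], [488.0, -283.0, 192.0], [578.0, -267.0, 194.0], [601.0, -256.0, 196.0], [682.0, -222.0, 205.0]]
plane yaw 12.5 443.30856254673023 n 1681 2568 lat [-434.42660508 -322.37884019] -378.402722632145 z [ 97.05978226 213.16450338]
centre [np.float64(514.7017187360784), np.float64(-273.4835330560052)]
plane yaw 13.5 435.42453207362536 n 1103 1573 lat [-446.95985057 -329.9967043 ] -388.47827743625385 z [ 93.17079059 210.85860138]
centre [np.float64(514.0821704178483), np.float64(-276.09675338520185)]
```

Run:
```python
from h import *
t=np.radians(13)
R=np.array([[np.cos(t),np.sin(t),0],[-np.sin(t),np.cos(t),0],[0,0,1]])
o=np.array([514.4,-275,0])
for n,box in (('a',(310,395,185,265)),('b',(310,420,200,300))):
    z=np.load(f'pics/{n}.npz'); p=z['p'].astype(int);P=z['P'];d=z['d']
    m=np.zeros(d.shape,bool); m[box[2]:box[3],box[0]:box[1]]=1
    X=(P[m&(d>0)&(p.max(-1)<75)]-o)@R.T
    X=X[(X[:,0]<-8)&(X[:,0]>-110)&(X[:,2]>100)]
    print(n,len(X),'x',np.percentile(X[:,0],[1,99]).round())
    for a in range(-90,0,20):
        Y=X[(X[:,0]>a)&(X[:,0]<a+20)]
        if len(Y)>5: print(a,len(Y),np.percentile(Y[:,1],[2,50,98]).round(),np.percentile(Y[:,2],[2,50,98]).round())
    # wheel rim: circle fit of grey front points, outermost
    G=(P[m&(d>0)&(p.max(-1)>110)&(np.ptp(p,axis=-1)<25)]-o)@R.T
    G=G[(abs(G[:,0])<6)&(G[:,2]>70)]
    b=[]
    for k in np.radians(range(0,360,10)):
        u=[0,np.cos(k),np.sin(k)]; ang=np.arctan2(G[:,2]-150,G[:,1]); q=np.cos(ang-k)>.99
        if q.sum()>3:
            s=np.hypot(G[q,1],G[q,2]-150); j=s.argmax()
            if s[j]>50:b.append(G[q][j,1:])
    b=np.array(b); sol=np.linalg.lstsq(np.c_[2*b,np.ones(len(b))],(b**2).sum(1),rcond=None)[0]
    print('circle',sol[:2],np.sqrt(sol[2]+sol[0]**2+sol[1]**2),len(b), 'x',np.median(G[:,0]))
```

```text
a 332 x [-93. -11.]
-90 104 [13. 21. 35.] [194. 205. 209.]
-70 60 [13. 21. 33.] [198. 207. 209.]
-50 42 [13. 20. 31.] [199. 206. 209.]
-30 57 [-2. 19. 32.] [147. 204. 207.]
circle [  1.53351379 151.8688178 ] 62.67728823513204 36 x -0.6862671406132614
b 252 x [-68.  -9.]
-70 73 [12. 16. 25.] [189. 199. 206.]
-50 74 [13. 17. 26.] [188. 200. 205.]
-30 99 [-5. 16. 26.] [144. 195. 204.]
-10 6 [-4. 16. 23.] [154. 200. 203.]
circle [  0.79362145 150.63137131] 61.74991882219317 33 x -0.6364881763815742
```

```bash
cat >> h.py <<'E'
from scipy.spatial.transform import Rotation as Ro
t=np.radians(13)
ax=np.array([np.cos(t),np.sin(t),0]); left=np.array([-np.sin(t),np.cos(t),0]); up=np.array([0,0,1.])
def state():
    s=sense(); return s['tool_pos'],Ro.from_euler('xyz',s['tcp_rot'],degrees=True),s
def Rt(sg=1):
    x=-up; y=sg*left; return Ro.from_matrix(np.c_[x,y,np.cross(x,y)])
def rel(p,R):
    p0,R0,s=state(); return (R0.inv().apply(np.array(p)-p0)/1000).round(4), (R0.inv()*R).as_rotvec(degrees=True).round(2)
E
python3 - <<'E'
from h import *
p,R,s=state(); print(R.as_matrix().round(2))
for sg in (1,-1): print(sg,rel([450.7,-265.9,262],Rt(sg)))
E
```

```text
[[-0.    0.39 -0.92]
 [ 0.   -0.92 -0.39]
 [-1.   -0.   -0.  ]]
1 (array([-0.0093, -0.1804, -0.3133]), array([-1.7032e+02, -1.5000e-01, -0.0000e+00]))
-1 (array([-0.0093, -0.1804, -0.3133]), array([ 9.68, -0.  ,  0.1 ]))
```

Request:
carry_out(commands=[-0.015,-0.018,-0.031,1,0,0,-1,-0.015,-0.045,-0.078,2.5,0,0,-1,-0.015,-0.072,-0.125,4,0,0,-1,-0.015,-0.1,-0.172,5.5,0,0,-1,-0.015,-0.126,-0.219,7,0,0,-1,-0.013,-0.15,-0.26,8.5,0,0,-1,-0.011,-0.17,-0.295,9.7,0,0.1,-1,-0.01,-0.18,-0.313,9.7,0,0.1,-1,-0.01,-0.18,-0.313,9.7,0,0.1,-1], grip_force=40)

```text
time: 1.23
tool_pos: [451.1, -265.1, 262.1]
tcp_rot: [-56.3, 89.9, 136.8]
ft_force: [0.2, -1.3, -0.8]
finger_gap: 85.4
```

Run:
```python
from h import *
w=snap('wrist'); P=pts(w[1],w[2]); p=w[0].astype(int);d=w[1]
a=snap('scene')
cv2.imwrite('pics/2.png',np.hstack([cv2.resize(x[0][:,:,::-1],(400,300)) for x in (w,a)]))
C=np.array([514.1,-273.8,0]); Rm=np.array([ax,left,up])
for n,x in (('w',w),('a',a)):
    P=pts(x[1],x[2]); L=(P-C)@Rm.T; pm=x[0].max(-1)
    m=(x[1]>0)&(pm<80)&(L[...,0]>-100)&(L[...,0]<-10)&(abs(L[...,1])<70)&(L[...,2]>160)&(L[...,2]<215); X=L[m]
    print(n,len(X))
    for q in range(-95,0,15):
        Y=X[(X[:,0]>q)&(X[:,0]<q+15)]
        if len(Y)>5: print(q,len(Y),np.percentile(Y[:,1],[2,50,98]).round(1),np.percentile(Y[:,2],[2,50,98]).round(1))
p0,R,s=state(); print(p0,s['time'],s['ft_force'],R.as_matrix().round(3).tolist(), s['joint_pos'])
```

```text
w 3922
-65 251 [14.7 18.4 35.1] [200.6 203.5 206. ]
-50 1212 [14.9 25.6 34.6] [199.6 204.4 206.7]
-35 1410 [16.  24.3 33.1] [199.  203.8 205.8]
-20 1049 [15.2 24.3 33.4] [199.3 204.2 206.4]
a 337
-95 145 [11.7 22.3 33.6] [189.9 200.7 208.2]
-80 52 [11.  19.  32.8] [196.2 206.5 209.7]
-65 42 [11.4 18.5 31.2] [196.9 206.2 208.8]
-50 33 [12.  18.6 31.1] [198.5 205.9 207.7]
-35 34 [12.9 18.6 29.1] [197.3 204.4 206.4]
-20 31 [-4.2 17.9 31.4] [160.3 203.9 206.8]
[ 450.29679335 -266.58921145  262.39225599] 1.325 [-0.41183065 -0.46635017  0.96857188] [[-0.001, 0.225, -0.974], [-0.0, -0.974, -0.225], [-1.0, -0.0, 0.001]] [-3.62251231e+01 -4.65371076e+00  9.66448855e+01 -2.52045510e-02
  8.80390476e+01  4.07709172e+01]
```

View pics/2.png

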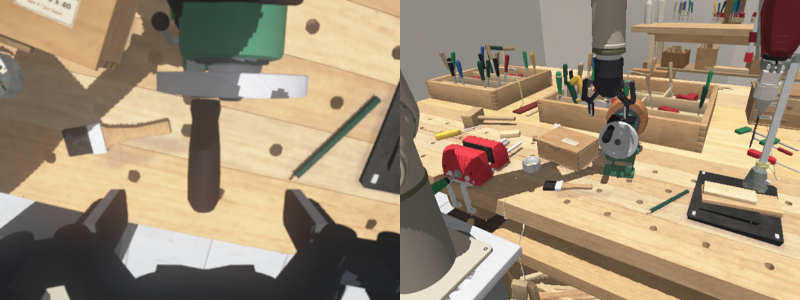

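The wrist view shows the handle centred between the fingers at about (204,150), with the brush and pencil well clear. I descend and grip.

Request:
carry_out(commands=[0.02,0,0,0,0,0,-1,0.045,0,0,0,0,0,-1,0.063,0,0,0,0,0,-1,0.065,0,0,0,0,0,-1,0.065,0,0,0,0,0,0.3,0.065,0,0,0,0,0,1,0.065,0,0,0,0,0,1,0.065,0,0,0,0,0,1,0.065,0,0,0,0,0,1,0.065,0,0,0,0,0,1], grip_force=50)

```text
time: 2.58
tool_pos: [450.6, -266.7, 198.1]
tcp_rot: [102.7, 90.0, -64.3]
ft_force: [0.3, 2.3, 5.3]
finger_gap: 22.5
```

Run:
```python
from h import *
w=snap('wrist','pics/3.png')
p0,R,s=state(); print(p0,s['time'],s['ft_force'],s['wrist_torque'],s['finger_gap'],s['tcp_rot'])
C=np.array([514.1,-273.8,0]); print((p0-C)@np.array([ax,left,up]).T)
```

```text
[ 450.58038976 -266.70892706  198.13638245] 2.625 [-0.83813068  1.44934765  5.22014076] [ 0.2452471   0.15802539 -0.24562795] 22.49139183029719 [103.66350316  89.96532052 -63.33230514]
[-60.29646241  21.1981325  198.13638245]
```

View pics/3.png

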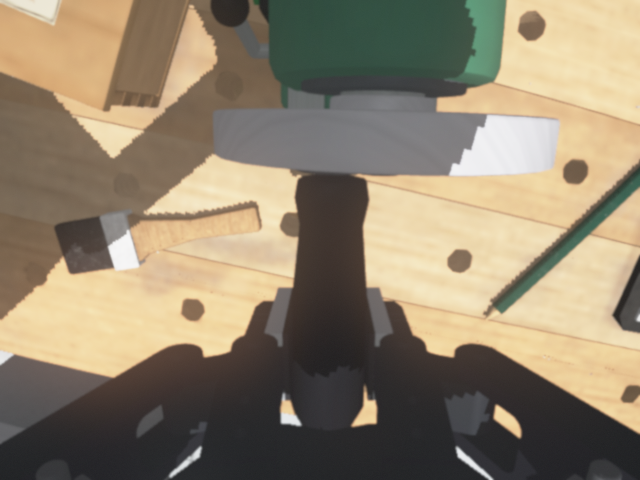

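```bash
cat >> h.py <<'E'
C=np.array([514.1,-273.8,0]); Rm=np.array([ax,left,up])
CR,CZ=0.5,153.   # TCP circle centre: right, up
def ru(p): L=(np.array(p)-C)@Rm.T; return -L[1]-CR, L[2]-CZ, L[0]
def rows(step,n=6,calls=2):
    p,R,s=state(); a,b,x=ru(p); th=np.degrees(np.arctan2(a,b))
    f=Rm@s['ft_force']; T=np.radians(th); ft=-f[1]*np.cos(T)-f[2]*np.sin(T); fr=-f[1]*np.sin(T)+f[2]*np.cos(T)
    print('t',round(s['time'],2),'th',th.round(1),'rad',np.hypot(a,b).round(1),'x',x.round(1),'Ftan',ft.round(2),'Frad',fr.round(2),'Fx',f[0].round(1),'gap',s['finger_gap'].round(1),'rv',rel(p,Rt(-1))[1])
    q0=np.array([a,b]); dx=-60.3-x
    for c in range(calls):
        out=[]
        for i in range(1,n+1):
            g=np.radians(th+step*(c*n+i)); q=50*np.array([np.sin(g),np.cos(g)]); e=(q-q0)/1000
            out.append((float(round(-e[1],4)),float(round(e[0],4)),float(round(-dx/1000*(c==0),4))))
        print(out); q0=q
E
python3 -c "
from h import *
rows(5,6,1)"
```

```text
Traceback (most recent call last):
  File "h.py", line 29, in rows
    print('t',round(s['time'],2),'th',th.round(1),'rad',np.hypot(a,b).round(1),'x',x.round(1),'Ftan',ft.round(2),'Frad',fr.round(2),'Fx',f[0].round(1),'gap',s['finger_gap'].round(1),'rv',rel(p,Rt(-1))[1])
                                                                                                                                                             ^^^^^^^^^^^^^^^^^^^^^
AttributeError: 'float' object has no attribute 'round'
```

```bash
sed -i "s/s\['finger_gap'\].round(1)/round(s['finger_gap'],1)/" h.py
python3 -c "
from h import *
rows(5,6,1)"
```

```text
t 2.62 th -25.7 rad 50.1 x -60.3 Ftan 0.82 Frad 5.4 Fx -0.5 gap 22.5 rv [ 0.   -0.01 -0.03]
[(-0.0016, 0.004, 0.0), (-0.003, 0.0082, 0.0), (-0.004, 0.0124, 0.0), (-0.0046, 0.0168, 0.0), (-0.0049, 0.0211, 0.0), (-0.0047, 0.0255, 0.0)]
```

Request:
carry_out(commands=[-0.0016,0.004,0,0,0,0,1,-0.003,0.0082,0,0,0,0,1,-0.004,0.0124,0,0,0,0,1,-0.0046,0.0168,0,0,0,0,1,-0.0049,0.0211,0,0,0,0,1,-0.0047,0.0255,0,0,0,0,1])

```text
time: 3.38
tool_pos: [455.7, -291.3, 201.7]
tcp_rot: [-46.2, 89.9, 146.8]
ft_force: [-0.7, 3.6, -10.7]
finger_gap: 22.6
```

```bash
python3 -c "
from h import *
rows(5,3,2)"
```

```text
t 3.38 th 4.0 rad 48.8 x -60.8 Ftan -2.86 Frad -10.9 Fx 0.2 gap 22.6 rv [0.   0.08 0.08]
[(-0.0007, 0.0044, -0.0005), (0.0001, 0.0087, -0.0005), (0.0014, 0.0129, -0.0005)]
[(0.0016, 0.0041, -0.0), (0.0035, 0.008, -0.0), (0.0058, 0.0117, -0.0)]
```

```bash
sed -i "s/CZ=0.5,153./CZ=0.5,152./" h.py; python3 -c "
from h import *
rows(5,3,3)"
```

```text
t 3.38 th 3.9 rad 49.8 x -60.8 Ftan -2.88 Frad -10.89 Fx 0.2 gap 22.6 rv [0.   0.08 0.08]
[(0.0003, 0.0044, -0.0005), (0.0011, 0.0086, -0.0005), (0.0024, 0.0128, -0.0005)]
[(0.0016, 0.0041, -0.0), (0.0035, 0.008, -0.0), (0.0058, 0.0117, -0.0)]
[(0.0026, 0.0035, -0.0), (0.0055, 0.0068, -0.0), (0.0086, 0.0098, -0.0)]
```

Request:
carry_out(commands=[0.0003,0.0044,0,0,0,0,1,0.0011,0.0086,0,0,0,0,1,0.0024,0.0128,0,0,0,0,1])

```text
time: 3.75
tool_pos: [458.3, -303.4, 198.5]
tcp_rot: [-54.4, 89.8, 138.6]
ft_force: [-1.8, 5.6, -10.3]
finger_gap: 22.8
```

Request:
carry_out(commands=[0.0016,0.0041,0,0,0,0,1,0.0035,0.008,0,0,0,0,1,0.0058,0.0117,0,0,0,0,1])

```text
time: 4.12
tool_pos: [460.6, -314.4, 192.2]
tcp_rot: [-57.6, 89.7, 135.4]
ft_force: [-3.4, 7.9, -6.5]
finger_gap: 22.5
```

```bash
python3 -c "
from h import *
rows(5,3,3)"
```

```text
t 4.12 th 33.9 rad 48.4 x -61.3 Ftan -3.35 Frad -10.1 Fx -1.5 gap 22.5 rv [0.02 0.18 0.28]
[(0.0013, 0.0044, -0.001), (0.0042, 0.0077, -0.001), (0.0073, 0.0107, -0.001)]
[(0.0034, 0.0027, -0.0), (0.007, 0.0051, -0.0), (0.0109, 0.0072, -0.0)]
[(0.004, 0.0017, -0.0), (0.0081, 0.0031, -0.0), (0.0124, 0.0042, -0.0)]
```

```bash
cat > fit.py <<'E'
from h import *
import json,sys
from scipy.optimize import least_squares
D=np.array(json.load(open('log.json')))
P=D[:,:3];F=D[:,3:]
q=np.c_[-((P-C)@Rm.T)[:,1],P[:,2]]; f=np.c_[-(F@Rm.T)[:,1],F[:,2]]
def res(v):
    d=q-v[:2]; n=np.hypot(*d.T); fr=(f*d).sum(1)/n
    return np.r_[(n-50+0*fr),(v[0]-.5)/3,(v[1]-152)/3]
v=least_squares(res,[.5,152]).x; print('centre',v,res(v).round(1))
E
cat > log.json <<'E'
[[450.6,-266.7,198.1,-0.8,1.4,5.2],[455.7,-291.3,201.7,-0.7,3.6,-10.7],[458.3,-303.4,198.5,-1.8,5.6,-10.3],[460.6,-314.4,192.2,-3.4,7.9,-6.5]]
E
python3 fit.py
```

```text
centre [ -1.62750176 151.89958543] [ 0.2  0.1 -0.1 -0.3 -0.7 -0. ]
```

```bash
sed -i "s/CR,CZ=0.5,152./CR,CZ=-1.6,151.5/" h.py; python3 -c "
from h import *
rows(5,3,3)"
```

```text
t 4.12 th 35.6 rad 50.0 x -61.3 Ftan -3.06 Frad -10.2 Fx -1.5 gap 22.5 rv [0.02 0.18 0.28]
[(0.0027, 0.0034, -0.001), (0.0057, 0.0066, -0.001), (0.0089, 0.0095, -0.001)]
[(0.0035, 0.0026, -0.0), (0.0072, 0.0049, -0.0), (0.0111, 0.0069, -0.0)]
[(0.004, 0.0016, -0.0), (0.0082, 0.0029, -0.0), (0.0125, 0.0038, -0.0)]
```

Request:
carry_out(commands=[0.0027,0.0034,-0.001,0,0,0,1,0.0057,0.0066,-0.001,0,0,0,1,0.0089,0.0095,-0.001,0,0,0,1])

```text
time: 4.5
tool_pos: [462.5, -323.5, 183.2]
tcp_rot: [-48.8, 89.5, 144.2]
ft_force: [-8.8, 5.7, -3.2]
finger_gap: 22.3
```

Request:
carry_out(commands=[0.0035,0.0026,0,0,0,0,1,0.0072,0.0049,0,0,0,0,1,0.0111,0.0069,0,0,0,0,1])

```text
time: 4.88
tool_pos: [463.8, -329.8, 172.6]
tcp_rot: [-50.8, 89.5, 142.2]
ft_force: [-5.4, 8.5, -0.5]
finger_gap: 22.9
```

Request:
carry_out(commands=[0.004,0.0016,0,0,0,0,1,0.0082,0.0029,0,0,0,0,1,0.0125,0.0038,0,0,0,0,1])

```text
time: 5.25
tool_pos: [464.6, -333.4, 161.0]
tcp_rot: [-51.6, 89.5, 141.4]
ft_force: [-7.4, 8.4, 2.9]
finger_gap: 22.8
```

```bash
python3 -c "
from h import *
rows(5,3,3)"
```

```text
t 5.25 th 78.9 rad 49.5 x -61.6 Ftan -4.7 Frad -9.13 Fx -5.3 gap 22.8 rv [0.02 0.34 0.42]
[(0.0042, 0.0012, -0.0013), (0.0086, 0.0014, -0.0013), (0.0129, 0.0013, -0.0013)]
[(0.0043, -0.0005, -0.0), (0.0086, -0.0013, -0.0), (0.0128, -0.0026, -0.0)]
[(0.0041, -0.0016, -0.0), (0.008, -0.0035, -0.0), (0.0117, -0.0058, -0.0)]
```

Request:
carry_out(commands=[0.0042,0.0005,0.0003,0,0,0,1,0.0086,0.0007,0.0003,0,0,0,1,0.0129,0.0005,0.0003,0,0,0,1])

```text
time: 5.62
tool_pos: [464.8, -334.2, 149.9]
tcp_rot: [-52.2, 89.5, 140.8]
ft_force: [-6.5, 7.6, 5.8]
finger_gap: 22.5
```

Request:
carry_out(commands=[0.0043,-0.0005,0,0,0,0,1,0.0086,-0.0013,0,0,0,0,1,0.0128,-0.0026,0,0,0,0,1])

```text
time: 6.0
tool_pos: [464.4, -332.6, 139.4]
tcp_rot: [-42.7, 89.7, 150.3]
ft_force: [-7.0, 5.5, 8.5]
finger_gap: 22.2
```

Request:
carry_out(commands=[0.0041,-0.0016,0,0,0,0,1,0.008,-0.0035,0,0,0,0,1,0.0117,-0.0058,0,0,0,0,1])

```text
time: 6.38
tool_pos: [463.8, -329.5, 130.8]
tcp_rot: [25.2, 89.8, -141.8]
ft_force: [-7.6, -1.5, 7.9]
finger_gap: 22.4
```

```bash
python3 - <<'E'
import json
L=json.load(open('log.json'))
L+=[[462.5,-323.5,183.2,-8.8,5.7,-3.2],[463.8,-329.8,172.6,-5.4,8.5,-.5],[464.6,-333.4,161,-7.4,8.4,2.9]]
json.dump(L,open('log.json','w'))
E
python3 fit.py
python3 -c "
from h import *
rows(5,3,3)"
```

```text
centre [ -2.10269372 151.93792518] [-0.   0.1  0.1 -0.  -0.1 -0.2 -0.1 -0.9 -0. ]
t 6.38 th 114.9 rad 49.2 x -61.5 Ftan -7.02 Frad -3.57 Fx -7.7 gap 22.4 rv [ 0.    0.18 -0.09]
[(0.0042, -0.0012, -0.0012), (0.0079, -0.0036, -0.0012), (0.0114, -0.0062, -0.0012)]
[(0.0032, -0.0029, -0.0), (0.0062, -0.0062, -0.0), (0.0088, -0.0096, -0.0)]
[(0.0023, -0.0037, -0.0), (0.0044, -0.0075, -0.0), (0.006, -0.0116, -0.0)]
```

```bash
sed -i "s/CR,CZ=-1.6,151.5/CR,CZ=-2.1,151.9/" h.py; python3 -c "
from h import *
rows(5,4,3)"
```

```text
t 6.38 th 115.1 rad 49.8 x -61.5 Ftan -7.01 Frad -3.59 Fx -7.7 gap 22.4 rv [ 0.    0.18 -0.09]
[(0.004, -0.0018, -0.0012), (0.0076, -0.0042, -0.0012), (0.0111, -0.0068, -0.0012), (0.0143, -0.0098, -0.0012)]
[(0.0029, -0.0032, -0.0), (0.0056, -0.0067, -0.0), (0.0079, -0.0104, -0.0), (0.0099, -0.0142, -0.0)]
[(0.0017, -0.004, -0.0), (0.003, -0.0082, -0.0), (0.0039, -0.0125, -0.0), (0.0045, -0.0168, -0.0)]
```

Request:
carry_out(commands=[0.004,-0.0018,0.0006,0,0,0,1,0.0076,-0.0042,0.0006,0,0,0,1,0.0111,-0.0068,0.0006,0,0,0,1,0.0143,-0.0098,0.0006,0,0,0,1])

```text
time: 6.88
tool_pos: [462.5, -323.1, 120.3]
tcp_rot: [85.0, 89.5, -82.0]
ft_force: [-6.3, -0.7, 10.1]
finger_gap: 22.3
```

Request:
carry_out(commands=[0.0029,-0.0032,0,0,0,0,1,0.0056,-0.0067,0,0,0,0,1,0.0079,-0.0104,0,0,0,0,1,0.0099,-0.0142,0,0,0,0,1])

```text
time: 7.38
tool_pos: [460.8, -315.3, 113.0]
tcp_rot: [95.0, 88.8, -72.1]
ft_force: [2.7, -21.7, -12.9]
finger_gap: 22.5
```

```bash
python3 -c "
from h import *
rows(5,4,3)"
```

```text
t 7.38 th 141.9 rad 49.5 x -61.3 Ftan -9.11 Frad 23.57 Fx -2.2 gap 22.5 rv [-0.08 -0.1  -1.19]
[(0.0029, -0.0032, -0.001), (0.0052, -0.007, -0.001), (0.007, -0.0109, -0.001), (0.0086, -0.015, -0.001)]
[(0.0012, -0.0042, -0.0), (0.002, -0.0085, -0.0), (0.0024, -0.0128, -0.0), (0.0024, -0.0172, -0.0)]
[(-0.0003, -0.0043, -0.0), (-0.001, -0.0087, -0.0), (-0.0021, -0.0129, -0.0), (-0.0036, -0.017, -0.0)]
```

```bash
sed -i "s/def rows(step,n=6,calls=2):/def rows(step,n=6,calls=2,lead=0):/; s/th+step\*(c\*n+i)/th+lead+step*(c*n+i)/" h.py; python3 -c "
from h import *
rows(5,5,1,4)"
```

```text
t 7.38 th 141.9 rad 49.5 x -61.3 Ftan -9.11 Frad 23.57 Fx -2.2 gap 22.5 rv [-0.08 -0.1  -1.19]
[(0.0047, -0.0062, -0.001), (0.0067, -0.0101, -0.001), (0.0083, -0.0142, -0.001), (0.0095, -0.0184, -0.001), (0.0104, -0.0226, -0.001)]
```

Request:
carry_out(commands=[0.0047,-0.0062,0,0,0,-1.2,1,0.0067,-0.0101,0,0,0,-1.2,1,0.0083,-0.0142,0,0,0,-1.2,1,0.0095,-0.0184,0,0,0,-1.2,1,0.0104,-0.0226,0,0,0,-1.2,1])

```text
time: 8.0
tool_pos: [457.1, -297.6, 103.8]
tcp_rot: [115.5, 89.5, -51.6]
ft_force: [1.8, -13.2, -11.2]
finger_gap: 22.6
```

```bash
python3 -c "
from h import *
rows(5,5,1,4);print(state()[0],state()[2]['ft_force'])"
```

```text
t 8.0 th 165.4 rad 49.7 x -60.9 Ftan -9.96 Frad 14.18 Fx -1.3 gap 22.6 rv [-0.13 -0.23 -0.48]
[(0.0016, -0.0077, -0.0006), (0.0019, -0.012, -0.0006), (0.0017, -0.0164, -0.0006), (0.0012, -0.0207, -0.0006), (0.0003, -0.025, -0.0006)]
[ 457.06308325 -297.63569913  103.78433477] [  1.75109088 -13.15065033 -11.22310076]
```

Request:
carry_out(commands=[0.0026,-0.0077,0,0,0,-0.5,1,0.003,-0.012,0,0,0,-0.5,1,0.0028,-0.0164,0,0,0,-0.5,1,0.0023,-0.0207,0,0,0,-0.5,1,0.0013,-0.025,0,0,0,-0.5,1])

```text
time: 8.62
tool_pos: [452.5, -275.7, 103.0]
tcp_rot: [139.4, 89.6, -27.8]
ft_force: [3.9, -7.4, -12.6]
finger_gap: 22.4
```

```bash
python3 -c "
from h import *
rows(5,5,1,4);print(state()[0],state()[2]['ft_force'])"
```

```text
t 8.62 th -168.6 rad 49.9 x -60.5 Ftan -10.39 Frad 10.71 Fx 2.1 gap 22.4 rv [-0.16 -0.33 -0.28]
[(-0.002, -0.0076, -0.0002), (-0.0037, -0.0116, -0.0002), (-0.0058, -0.0154, -0.0002), (-0.0082, -0.0191, -0.0002), (-0.0108, -0.0225, -0.0002)]
[ 452.4708006  -275.72566481  103.00469025] [  3.87322705  -7.37453108 -12.55497459]
```

Request:
carry_out(commands=[-0.0013,-0.0077,0,0,0,-0.3,1,-0.003,-0.0118,0,0,0,-0.3,1,-0.0051,-0.0157,0,0,0,-0.3,1,-0.0076,-0.0194,0,0,0,-0.3,1,-0.0103,-0.0229,0,0,0,-0.3,1])

```text
time: 9.25
tool_pos: [447.8, -253.6, 113.8]
tcp_rot: [173.5, 89.6, 6.3]
ft_force: [4.5, -2.6, -10.6]
finger_gap: 22.7
```

```bash
python3 -c "
from h import *
rows(5,5,1,4);print(state()[0],state()[2]['ft_force'])"
```

```text
t 9.25 th -139.5 rad 50.1 x -60.1 Ftan -9.63 Frad 5.77 Fx 3.8 gap 22.7 rv [-0.16 -0.38 -0.04]
[(-0.0056, -0.0055, 0.0002), (-0.009, -0.0082, 0.0002), (-0.0127, -0.0106, 0.0002), (-0.0165, -0.0126, 0.0002), (-0.0205, -0.0143, 0.0002)]
[ 447.79743833 -253.6117622   113.81696154] [  4.48885237  -2.64223832 -10.64200272]
```

Request:
carry_out(commands=[-0.0054,-0.0057,-0.0004,0,0,0,1,-0.0088,-0.0085,-0.0004,0,0,0,1,-0.0125,-0.0109,-0.0004,0,0,0,1,-0.0164,-0.0129,-0.0004,0,0,0,1,-0.0204,-0.0146,-0.0004,0,0,0,1])

```text
time: 9.88
tool_pos: [444.8, -239.2, 134.6]
tcp_rot: [172.4, 89.6, 5.3]
ft_force: [1.0, -2.8, -6.5]
finger_gap: 22.3
```

```bash
python3 -c "
from h import *
rows(5,5,1,4);print(state()[0],state()[2]['ft_force'])"
```

```text
t 9.88 th -110.1 rad 50.2 x -59.7 Ftan -7.15 Frad -0.56 Fx 0.3 gap 22.3 rv [-0.16 -0.39 -0.05]
[(-0.0076, -0.0019, 0.0006), (-0.0119, -0.0026, 0.0006), (-0.0163, -0.0028, 0.0006), (-0.0207, -0.0027, 0.0006), (-0.025, -0.0023, 0.0006)]
[ 444.84449821 -239.24686146  134.61586896] [ 0.96281989 -2.84441572 -6.51464079]
```

Request:
carry_out(commands=[-0.0076,-0.0019,-0.0003,0,0,0,1,-0.0119,-0.0026,-0.0003,0,0,0,1,-0.0163,-0.0028,-0.0003,0,0,0,1,-0.0207,-0.0027,-0.0003,0,0,0,1,-0.025,-0.0023,-0.0003,0,0,0,1])

```text
time: 10.5
tool_pos: [444.4, -236.8, 159.8]
tcp_rot: [175.4, 89.6, 8.2]
ft_force: [-1.3, -1.2, -5.5]
finger_gap: 22.3
```

```bash
python3 -c "
from h import *
rows(5,5,1,3);print(state()[0],state()[2]['ft_force'])"
```

```text
t 10.5 th -80.9 rad 50.3 x -59.6 Ftan -5.29 Frad -1.71 Fx -1.5 gap 22.3 rv [-0.15 -0.38 -0.03]
[(-0.0068, 0.0018, 0.0007), (-0.0109, 0.0033, 0.0007), (-0.0148, 0.0051, 0.0007), (-0.0186, 0.0073, 0.0007), (-0.0222, 0.0097, 0.0007)]
[ 444.36628571 -236.81066473  159.82245453] [-1.29689428 -1.18127123 -5.49508422]
```

Request:
carry_out(commands=[-0.0068,0.0018,0.0003,0,0,0,1,-0.0109,0.0033,0.0003,0,0,0,1,-0.0148,0.0051,0.0003,0,0,0,1,-0.0186,0.0073,0.0003,0,0,0,1,-0.0222,0.0097,0.0003,0,0,0,1])

```text
time: 11.12
tool_pos: [446.3, -246.5, 182.5]
tcp_rot: [174.8, 89.6, 7.7]
ft_force: [0.1, 3.0, -2.3]
finger_gap: 22.5
```

```bash
python3 -c "
from h import *
rows(5,5,1,3);print(state()[0],state()[2]['ft_force'])"
```

```text
t 11.12 th -52.5 rad 50.2 x -59.9 Ftan -3.62 Frad 0.89 Fx 0.8 gap 22.5 rv [-0.15 -0.41 -0.04]
[(-0.0051, 0.0048, 0.0004), (-0.008, 0.008, 0.0004), (-0.0106, 0.0115, 0.0004), (-0.013, 0.0152, 0.0004), (-0.0149, 0.0191, 0.0004)]
[ 446.32277218 -246.45037874  182.48628099] [ 0.11514925  3.015479   -2.32698204]
```

Request:
carry_out(commands=[-0.0051,0.0048,0,0,0,0,1,-0.008,0.008,0,0,0,0,1,-0.0106,0.0115,0,0,0,0,1,-0.013,0.0152,0,0,0,0,1,-0.0149,0.0191,0,0,0,0,1])

```text
time: 11.75
tool_pos: [450.4, -265.6, 197.7]
tcp_rot: [171.7, 89.6, 4.6]
ft_force: [-4.6, 1.3, 1.6]
finger_gap: 22.3
```

```bash
python3 -c "
from h import *
rows(5,5,1,2);print(state()[0],state()[2]['ft_force'])"
```

```text
t 11.75 th -23.8 rad 50.1 x -60.2 Ftan -1.51 Frad 2.4 Fx -4.2 gap 22.3 rv [-0.16 -0.39 -0.06]
[(-0.002, 0.0058, 0.0001), (-0.0031, 0.01, 0.0001), (-0.0038, 0.0143, 0.0001), (-0.0041, 0.0186, 0.0001), (-0.0041, 0.023, 0.0001)]
[ 450.38574921 -265.57292514  197.72596199] [-4.63083086  1.34417591  1.58506869]
```

Request:
carry_out(commands=[-0.002,0.0058,0.0006,0,0,0,1,-0.0031,0.01,0.0006,0,0,0,1,-0.0038,0.0143,0.0006,0,0,0,1,-0.0041,0.0186,0.0006,0,0,0,1,-0.0041,0.023,0.0006,0,0,0,1])

```text
time: 12.38
tool_pos: [455.1, -288.4, 201.8]
tcp_rot: [171.6, 89.6, 4.5]
ft_force: [2.0, 2.3, -1.5]
finger_gap: 22.4
```

```bash
python3 -c "
from h import *
rows(5,5,1,2);print(state()[0],state()[2]['ft_force'])"
```

```text
t 12.38 th 3.4 rad 50.0 x -60.8 Ftan -1.73 Frad -1.62 Fx 2.5 gap 22.4 rv [-0.15 -0.4  -0.06]
[(0.0008, 0.0061, -0.0005), (0.0017, 0.0103, -0.0005), (0.0031, 0.0145, -0.0005), (0.0048, 0.0185, -0.0005), (0.0068, 0.0223, -0.0005)]
[ 455.06382491 -288.35867646  201.82430597] [ 2.02885381  2.34096834 -1.50836987]
```

Request:
carry_out(commands=[0.0008,0.0061,0.0003,0,0,0,1,0.0017,0.0103,0.0003,0,0,0,1,0.0031,0.0145,0.0003,0,0,0,1,0.0048,0.0185,0.0003,0,0,0,1,0.0068,0.0223,0.0003,0,0,0,1])

```text
time: 13.0
tool_pos: [459.7, -310.3, 194.8]
tcp_rot: [173.2, 89.6, 6.0]
ft_force: [0.5, 3.1, -0.1]
finger_gap: 22.8
```

```bash
python3 -c "
from h import *
rows(5,5,1,3);print(state()[0],state()[2]['ft_force'])"
```

```text
t 13.0 th 30.7 rad 49.9 x -61.2 Ftan -2.45 Frad -1.54 Fx 1.2 gap 22.8 rv [-0.15 -0.39 -0.05]
[(0.0039, 0.0058, -0.0009), (0.0068, 0.0091, -0.0009), (0.0099, 0.0121, -0.0009), (0.0133, 0.0148, -0.0009), (0.0169, 0.0172, -0.0009)]
[ 459.68548898 -310.34383843  194.84367428] [ 0.4846045   3.08518313 -0.07433632]
```

Request:
carry_out(commands=[0.0039,0.0058,0.0003,0,0,0,1,0.0068,0.0091,0.0003,0,0,0,1,0.0099,0.0121,0.0003,0,0,0,1,0.0133,0.0148,0.0003,0,0,0,1,0.0169,0.0172,0.0003,0,0,0,1])

```text
time: 13.62
tool_pos: [463.2, -327.2, 177.7]
tcp_rot: [176.1, 89.6, 8.9]
ft_force: [-0.8, 4.6, 0.6]
finger_gap: 22.5
```

```bash
python3 -c "
from h import *
rows(5,5,1,3);print(state()[0],state()[2]['ft_force'])"
python3 - <<'E'
import numpy as np
D=np.array([[142,9.11],[165.4,9.96],[191.4,10.39],[220.5,9.63],[249.9,7.15],[279.1,5.29],[307.5,3.62],[336.2,1.51],[3.4,1.73],[30.7,2.45]])
t=np.radians(D[:,0]);A=np.c_[np.ones(len(t)),np.cos(t),np.sin(t)];c,rs,*_=np.linalg.lstsq(A,D[:,1],rcond=None)
print(c,(A@c-D[:,1]).round(2),'amp',np.hypot(c[1],c[2])*.05,'D',c[0]*.05)
m=np.degrees(np.arctan2(-c[2],-c[1])); print('theta min',m,'down at',m+90)
E
```

```text
t 13.62 th 58.9 rad 49.9 x -61.6 Ftan -2.95 Frad -3.69 Fx 0.2 gap 22.5 rv [-0.15 -0.37 -0.03]
[(0.0061, 0.0033, -0.0013), (0.0102, 0.0048, -0.0013), (0.0144, 0.006, -0.0013), (0.0187, 0.0068, -0.0013), (0.023, 0.0072, -0.0013)]
[ 463.20487637 -327.19464004  177.6890524 ] [-0.83608049  4.61653554  0.61618016]
[ 5.94111393 -4.3270787  -0.05146886] [ 0.21  0.16 -0.2  -0.37  0.33  0.02 -0.27  0.49 -0.11 -0.26] amp 0.21636923966116753 D 0.29705569659076425
theta min 0.6814781343114126 down at 90.68147813431142
```

Request:
carry_out(commands=[0.0061,0.0033,0.0003,0,0,0,1,0.0102,0.0048,0.0003,0,0,0,1,0.0144,0.006,0.0003,0,0,0,1,0.0187,0.0068,0.0003,0,0,0,1,0.023,0.0072,0.0003,0,0,0,1])

```text
time: 14.25
tool_pos: [464.7, -334.1, 154.8]
tcp_rot: [179.1, 89.6, 12.0]
ft_force: [-2.0, 7.7, 4.5]
finger_gap: 22.5
```

```bash
python3 -c "
from h import *
rows(5,5,1,3);print(state()[0],state()[2]['ft_force'])"
```

```text
t 14.25 th 86.6 rad 49.8 x -61.7 Ftan -4.98 Frad -7.67 Fx -0.2 gap 22.5 rv [-0.14 -0.37 -0.01]
[(0.007, 0.0001, -0.0014), (0.0113, -0.0004, -0.0014), (0.0156, -0.0014, -0.0014), (0.0197, -0.0026, -0.0014), (0.0238, -0.0043, -0.0014)]
[ 464.68251131 -334.0961373   154.8328565 ] [-1.98558146  7.70133888  4.51623645]
```

Request:
carry_out(commands=[0.007,-0.0005,0,0,0,0,1,0.0113,-0.001,0,0,0,0,1,0.0156,-0.002,0,0,0,0,1,0.0197,-0.0032,0,0,0,0,1,0.0238,-0.0048,0,0,0,0,1])

```text
time: 14.88
tool_pos: [463.9, -330.2, 132.2]
tcp_rot: [163.9, 89.6, -3.2]
ft_force: [-3.9, 4.4, 10.2]
finger_gap: 22.2
```

```bash
python3 -c "
from h import *
rows(5,3,1,3);rows(-4,5,1,-4)"
```

```text
t 14.88 th 113.3 rad 49.8 x -61.6 Ftan -7.32 Frad -8.74 Fx -2.8 gap 22.2 rv [-0.15 -0.38 -0.11]
[(0.0063, -0.003, -0.0013), (0.0099, -0.0055, -0.0013), (0.0133, -0.0082, -0.0013)]
t 14.88 th 113.3 rad 49.8 x -61.6 Ftan -7.32 Frad -8.74 Fx -2.8 gap 22.2 rv [-0.15 -0.38 -0.11]
[(-0.0065, 0.0025, -0.0013), (-0.0099, 0.0033, -0.0013), (-0.0134, 0.0038, -0.0013), (-0.0168, 0.0041, -0.0013), (-0.0203, 0.0042, -0.0013)]
```

Request:
carry_out(commands=[-0.0065,0.0019,0,0,0,0,1,-0.0099,0.0027,0,0,0,0,1,-0.0134,0.0032,0,0,0,0,1,-0.0168,0.0035,0,0,0,0,1,-0.0203,0.0036,0,0,0,0,1])

```text
time: 15.5
tool_pos: [464.6, -334.1, 152.8]
tcp_rot: [159.5, 89.6, -7.7]
ft_force: [4.0, -1.0, -6.2]
finger_gap: 22.5
```

```bash
python3 -c "
from h import *
rows(-5,5,1,-4)"
```

```text
t 15.5 th 89.0 rad 49.7 x -61.8 Ftan 6.22 Frad 1.78 Fx 3.7 gap 22.5 rv [-0.16 -0.39 -0.15]
[(-0.0078, -0.0005, -0.0015), (-0.0121, -0.0014, -0.0015), (-0.0162, -0.0027, -0.0015), (-0.0203, -0.0044, -0.0015), (-0.0241, -0.0064, -0.0015)]
```

Request:
carry_out(commands=[-0.0078,-0.0005,0,0,0,0,1,-0.0121,-0.0014,0,0,0,0,1,-0.0162,-0.0027,0,0,0,0,1,-0.0203,-0.0044,0,0,0,0,1,-0.0241,-0.0064,0,0,0,0,1])

```text
time: 16.12
tool_pos: [463.2, -327.7, 176.9]
tcp_rot: [159.3, 89.6, -7.9]
ft_force: [6.2, 0.2, -8.3]
finger_gap: 22.5
```

```bash
python3 -c "
from h import *
rows(-5,5,1,-4)"
```

```text
t 16.12 th 59.9 rad 49.9 x -61.7 Ftan 7.77 Frad -3.11 Fx 6.0 gap 22.5 rv [-0.15 -0.41 -0.16]
[(-0.0065, -0.0043, -0.0014), (-0.0098, -0.0072, -0.0014), (-0.0128, -0.0104, -0.0014), (-0.0155, -0.0138, -0.0014), (-0.0179, -0.0175, -0.0014)]
```

```bash
cat > fit2.py <<'E'
import numpy as np
D=np.array([[142,9.11],[165.4,9.96],[191.4,10.39],[220.5,9.63],[249.9,7.15],[279.1,5.29],[307.5,3.62],[336.2,1.51],[3.4,1.73],[30.7,2.45],[58.9,2.95],[86.6,4.98],[113.3,7.32],[89,-6.22],[59.9,-7.77],[78.9,4.7],[115,7.02]])
t=np.radians(D[:,0]);s=np.sign(D[:,1]);A=np.c_[s,np.cos(t),np.sin(t)];c,*_=np.linalg.lstsq(A,D[:,1],rcond=None)
e=A@c-D[:,1];print(c,e.round(2),'amp',np.hypot(c[1],c[2])*.05,'D',c[0]*.05)
print('down at',np.degrees(np.arctan2(-c[2],-c[1]))+90,'+-',np.degrees(np.sqrt(np.linalg.inv(A.T@A)[2,2])*e.std()/4.3))
E
python3 fit2.py; python3 -c "
from h import *
rows(5,5,1,4)"
```

```text
[ 5.77155694 -4.32473708 -0.28184542] [-0.1  -0.07 -0.32 -0.39  0.37  0.08 -0.26  0.42 -0.29 -0.54  0.35  0.25
 -0.1   0.09 -0.41 -0.04  0.32] amp 0.21669556793596323 D 0.2885778470821595
down at 93.72872355698557 +- 1.2527787029238664
t 16.12 th 59.9 rad 49.9 x -61.7 Ftan 7.77 Frad -3.11 Fx 6.0 gap 22.5 rv [-0.15 -0.41 -0.16]
[(0.007, 0.0035, -0.0014), (0.0111, 0.0049, -0.0014), (0.0154, 0.0059, -0.0014), (0.0197, 0.0066, -0.0014), (0.024, 0.0069, -0.0014)]
```

Request:
carry_out(commands=[0.007,0.0035,0.0006,0,0,0,1,0.0111,0.0047,0.0006,0,0,0,1,0.0154,0.0056,0.0006,0,0,0,1,0.0197,0.0061,0.0006,0,0,0,1,0.024,0.0064,0.0006,0,0,0,1,0.028,0.0063,0.0006,0,0,0,1,0.0295,0.0062,0.0006,0,0,0,1,0.0295,0.0062,0.0006,0,0,0,1,0.0295,0.0062,0.0006,0,0,0,1])

```text
time: 17.25
tool_pos: [464.6, -334.0, 147.5]
tcp_rot: [157.9, 89.5, -9.3]
ft_force: [4.2, 3.7, 2.9]
finger_gap: 22.8
```

```bash
python3 -c "
from h import *
rows(.01,1,1,0);print(state()[2]['qd'].round(2))"
```

```text
t 17.25 th 95.0 rad 49.8 x -61.8 Ftan -2.63 Frad -2.85 Fx 4.9 gap 22.8 rv [-0.15 -0.45 -0.18]
[(0.0, 0.0002, -0.0015)]
[-0.05  0.03  0.08  0.02 -0.08 -0.04]
```

Request:
carry_out(commands=[-0.0005,0,0.0003,0,0,0,1,-0.0005,0,0.0003,0,0,0,1,-0.0005,0,0.0003,0,0,0,1,-0.0005,0,0.0003,0,0,0,1,-0.0005,0,0.0003,0,0,0,1,-0.0005,0,0.0003,0,0,0,1])

```text
time: 18.0
tool_pos: [464.5, -334.0, 147.6]
tcp_rot: [159.1, 89.5, -8.0]
ft_force: [6.1, 2.0, -0.4]
finger_gap: 22.7
```

```bash
python3 -c "
from h import *
snap('scene','pics/4.png')
rows(.01,1,1,0);print(state()[2]['qd'].round(2))"
```

```text
t 18.05 th 95.0 rad 49.8 x -61.8 Ftan 0.66 Frad -0.73 Fx 6.3 gap 22.5 rv [-0.14 -0.47 -0.18]
[(0.0, 0.0002, -0.0015)]
[-0.04  0.08  0.07  0.1   0.01 -0.04]
```

View pics/4.png

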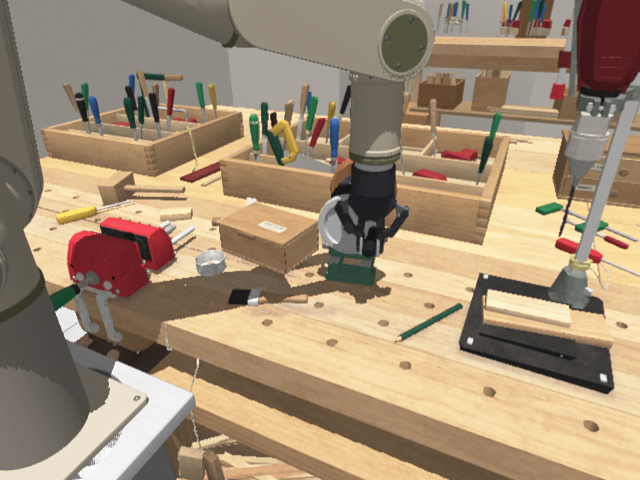

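The gripper holds the handle at the wheel's right side, at about (370,235). The brush (268,298), the tin (210,262) and the pencil (430,322) are where they were. The arm is still, so I hand in.

```bash
python3 -c "
from h import *
print(order.hand_in())"
```

```text
the job is handed in; nothing more can be done
None
```

I turned the spindle by its handle through more than one full clockwise turn, then felt the pull in both directions around the balance point. I handed in at 18 s, still gripping the handle (finger gap 22.5 mm), with the arm still.

- **Heavy side:** the pull fits a sine of 0.217 N m, with a steady drag of 0.29 N m against the 0.27 stated. The heavy side is straight down with the handle at 93.7° ± 1.3° clockwise from top.
- **Where it is held:** the handle measured 95.0° at the end, about 1.3° past the best estimate. The hand's force along the turning direction there was only about 0.7 N.
- **Checks that disagreed:** a fit to the first turn alone gave 90.7°. Comparing the two directions gave 94° to 96°, so I used the combined fit.
- **Forces:** the highest radial force I read was about 24 N, around the lower right of the first turn, because the arm lagged its path. I corrected that. About 6 N of push along the spindle remained at the end.
- **Other items:** in the last picture the pencil, the brush and the tin were where they started.

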